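Lay out timber samples by length for the record photograph

ROBOT

A 6-joint arm with a two-finger parallel gripper is mounted at the origin on the work surface. World frame = base frame: x ahead of the robot, y to its left, z up, the work surface at z = 0. Lengths are in mm, angles in rad, forces in N, time in s.
With the tool pointing down it reaches from about 275 to 1000 mm from the base axis. Payload 8.4 kg.
Tool frame: the origin (TCP) lies between the finger pads; the fingertips stand 11 mm ahead of it and the grasp point (between the pads) lies 8 mm behind it; z points along the fingers, y is the direction in which the jaws open and shut (so a half turn about z gives the same grasp; the last joint's range is limited). The gripper opens to 85 mm and grips with 20 to 120 N. Pads are 22 mm wide; open, the fingers measure 114 mm over their backs; the gripper's body (76 mm by 85 mm) begins 54 mm behind the grasp point. The pads swing forward as they close: fully open they stand 13 mm farther back than shut.
Start: joints at [1.119, 0.353, 1.633, -0, 1.155, -0.002], TCP at [271.74, 562.837, 242.281] pointing down, gripper open.
Joint ranges: [-2.63, 2.63], [-0.92, 2.1], [0.06, 2.66], [-1.3, 4.44], [0, 2.69], [-3.02, 3.02]. Speed limits (rad/s): [2.22, 2.22, 2.79, 3.14, 3.14, 3.14].

INTERFACE

Orientations are given as [roll, pitch, yaw] about the fixed x, y, z axes, in that order (R = Rz(yaw) Ry(pitch) Rx(roll)).
In Python, from rig import r, eyes gives the robot as it stands. The module is installed in compiled form; this text tells all that it offers.
- The arm moves only by the tool servo_tool, never from a script. Its argument "rows" is a list of rows, each a list of 3 entries, a list of its own where there are three numbers: the shift along the world's x, y, z in cm, then the turn about the world's z in rad, then the finger opening in cm, from 0 to 8.54. A call has 1 to 5 rows; each row shifts and turns the commanded pose from where the row before left it; what a row does not reach is not made up. A row lasts 1/12 s, in which the tool goes at most 41.7 mm and 7.16 degrees, less where a joint would pass 70% of its speed; a pose out of reach is approached as far as the arm can. A call is refused whole if a number of a shift passes 4.17 or a number of a turn 0.125, either way. A call with a gripper value outside its range is refused whole. The fingers move at their own pace and stop on an object; "squeeze" is the grip in N (left out, the last holds). Time passes only in rows, so rows that do not move let the fingers close. It gives the time, the measured TCP pose, the force and the opening at its end, in the units of the state.
- r.sense(): the state, without advancing time (a new reading comes with each control period).
- eyes.grab_frame(name): name is "side" or "top" or "wrist"; returns a dict with "frame" (384x512x3 uint8, red, green, blue), "depth" (384x512 float32, mm along the optical axis (not along the pixel's ray), 0 where there is no reading), "vertical_fov" (degrees; the focal length in pixels is half the picture's height over the tangent of half this angle, whatever the lens; pixels are square), "cx", "cy" (the principal point, pixels), "D" ([k1, k2, p1, p2, k3] as OpenCV has them; the pictures are not rectified), "camera_from_world" (4x4, takes a point from world to camera coordinates); the wrist camera has in their place "hand_eye" (4x4, takes a point from camera to tool coordinates, whose origin is the TCP and whose axes are the flange's). Camera axes: x right, y down, z forward; pixel columns grow to the right and rows downward; lengths in mm; the calibration is good to about 2 mm. A picture is of the moment at which its call begins: read the wrist's pose just before it.
- r.sign_off(): hands the job in, once; it reports no verdict.
The state is a dict: "clock": time; "qpos": joint angles; "qvel": joint speeds; "joint_efforts": joint torques, N m; "eef_pos": TCP position; "tcp_rot": TCP orientation; "contact_force": force on the tool from outside, world axes, zero at the start; "wrist_torque": the same for the moment, N m; "opening": opening from 0.0 (shut) to 1.0 (fully open).
Only numpy, scipy, OpenCV 4.12 (cv2) and the standard library are available. Lean on these libraries where they do the work, as an engineer would, in place of code of your own. Each camera call takes 0.05 s, during which the arm holds its last target.

TASK

Lay the four old timber offcuts on the four pads of the photo board for their record picture, in order of length: the shortest on the pad next to the black-and-white scale, then longer and longer, the longest at the far end. Each lies flat, centred on its own pad and lined up lengthwise with it. The old wood is brittle, so set each piece down, do not drop or knock it.

Things in the scene. Friction and masses are not known exactly. Their poses are not given: they have to be found in the camera images.
- timber_1: the shortest of four loose offcuts of dark brown old timber: a plain bar 48 mm long (its x axis), 30 mm wide (y), 28 mm high (z), about 31 g, with a small light-brown peg end in the middle of its top. Origin: centre of its underside. It starts lying on the table.
- timber_2: the second shortest of four loose offcuts of dark brown old timber: a plain bar 66 mm long (its x axis), 30 mm wide (y), 28 mm high (z), about 43 g, with a small light-brown peg end in the middle of its top. Origin: centre of its underside. It starts lying on the table.
- timber_3: the second longest of four loose offcuts of dark brown old timber: a plain bar 84 mm long (its x axis), 30 mm wide (y), 28 mm high (z), about 55 g, with a small light-brown peg end in the middle of its top. Origin: centre of its underside. It starts lying on the table.
- timber_4: the longest of four loose offcuts of dark brown old timber: a plain bar 102 mm long (its x axis), 30 mm wide (y), 28 mm high (z), about 66 g, with a small light-brown peg end in the middle of its top. Origin: centre of its underside. It starts lying on the table.
- pad_a: one of four alike flat light grey pads fixed in a row on the plywood photo board: 116 mm long (x), 46 mm wide (y), 6 mm thick. Origin: centre of its underside, on the board's top 10 mm above the table, so the pad's top is 16 mm above the table. The row runs along the pads' y axes, in the order pad_a, pad_b, pad_c, pad_d towards +y, 78 mm apart.
- pad_b: one of four alike flat light grey pads fixed in a row on the plywood photo board: 116 mm long (x), 46 mm wide (y), 6 mm thick. Origin: centre of its underside, on the board's top 10 mm above the table, so the pad's top is 16 mm above the table. The row runs along the pads' y axes, in the order pad_a, pad_b, pad_c, pad_d towards +y, 78 mm apart.
- pad_c: one of four alike flat light grey pads fixed in a row on the plywood photo board: 116 mm long (x), 46 mm wide (y), 6 mm thick. Origin: centre of its underside, on the board's top 10 mm above the table, so the pad's top is 16 mm above the table. The row runs along the pads' y axes, in the order pad_a, pad_b, pad_c, pad_d towards +y, 78 mm apart.
- pad_d: one of four alike flat light grey pads fixed in a row on the plywood photo board: 116 mm long (x), 46 mm wide (y), 6 mm thick. Origin: centre of its underside, on the board's top 10 mm above the table, so the pad's top is 16 mm above the table. The row runs along the pads' y axes, in the order pad_a, pad_b, pad_c, pad_d towards +y, 78 mm apart.
- scale: photo scale: a white strip with a chequer of black squares, 100 mm by 26 mm, 4 mm thick, fixed on the board at one end of the row of pads, beside pad_a in some starts and beside pad_d in others, 79 mm from that pad's centre (a plain white strip of the same size lies at the other end). Origin: centre of its underside.
Mind the look-alikes: they are no part of the job. What is shaped like the timber_1 but red is not meant.

How it is judged (in metres and radians):
At the end, for the whole second after the job is handed in: All four timbers at rest on the pads by length, shortest beside the chequered scale, longest at the other end; each centre within 13 mm of its pad's centre seen from above, its length within 0.22 rad of the pad's, underside within 4 mm of the pad's top, level within 0.1 rad (((horizontal distance between scale and pad_a below 0.12 m and (horizontal distance between timber_1 and pad_a below 0.013 m and angle between the x axis of timber_1 and the x axis of pad_a, either way round below 0.22 rad and z of timber_1 in the frame of pad_a between 0.002 and 0.01 m) and (horizontal distance between timber_2 and pad_b below 0.013 m and angle between the x axis of timber_2 and the x axis of pad_b, either way round below 0.22 rad and z of timber_2 in the frame of pad_b between 0.002 and 0.01 m) and (horizontal distance between timber_3 and pad_c below 0.013 m and angle between the x axis of timber_3 and the x axis of pad_c, either way round below 0.22 rad and z of timber_3 in the frame of pad_c between 0.002 and 0.01 m) and (horizontal distance between timber_4 and pad_d below 0.013 m and angle between the x axis of timber_4 and the x axis of pad_d, either way round below 0.22 rad and z of timber_4 in the frame of pad_d between 0.002 and 0.01 m)) or (horizontal distance between scale and pad_d below 0.12 m and (horizontal distance between timber_1 and pad_d below 0.013 m and angle between the x axis of timber_1 and the x axis of pad_d, either way round below 0.22 rad and z of timber_1 in the frame of pad_d between 0.002 and 0.01 m) and (horizontal distance between timber_2 and pad_c below 0.013 m and angle between the x axis of timber_2 and the x axis of pad_c, either way round below 0.22 rad and z of timber_2 in the frame of pad_c between 0.002 and 0.01 m) and (horizontal distance between timber_3 and pad_b below 0.013 m and angle between the x axis of timber_3 and the x axis of pad_b, either way round below 0.22 rad and z of timber_3 in the frame of pad_b between 0.002 and 0.01 m) and (horizontal distance between timber_4 and pad_a below 0.013 m and angle between the x axis of timber_4 and the x axis of pad_a, either way round below 0.22 rad and z of timber_4 in the frame of pad_a between 0.002 and 0.01 m))) and angle between each of timber_1, timber_2, timber_3, timber_4's own z axis and vertical below 0.1 rad and linear speed of each of timber_1, timber_2, timber_3, timber_4 below 0.02 m/s and angular speed of each of timber_1, timber_2, timber_3, timber_4 below 0.2 rad/s); the robot touches nothing.
It fails at once if timber_1 is dropped or knocked: it moves faster than 0.7 m/s (a fall of some 25 mm) while the fingers do not hold it (linear speed of timber_1 above 0.7 m/s and contact force between the fingers and timber_1 below 0.05 N).
It fails at once if timber_2 is dropped or knocked: it moves faster than 0.7 m/s (a fall of some 25 mm) while the fingers do not hold it (linear speed of timber_2 above 0.7 m/s and contact force between the fingers and timber_2 below 0.05 N).
It fails at once if timber_3 is dropped or knocked: it moves faster than 0.7 m/s (a fall of some 25 mm) while the fingers do not hold it (linear speed of timber_3 above 0.7 m/s and contact force between the fingers and timber_3 below 0.05 N).
It fails at once if timber_4 is dropped or knocked: it moves faster than 0.7 m/s (a fall of some 25 mm) while the fingers do not hold it (linear speed of timber_4 above 0.7 m/s and contact force between the fingers and timber_4 below 0.05 N).
It also fails if it takes over 93 s, if anything falls off the work surface, if the arm or the gripper's body presses on something with over 40 N, if the wrist force passes 120 N, or if a joint passes its speed limit or range.

## Working session

There is one attempt and no reset: what is moved stays moved. The work goes in short steps, Python scripts to look and compute and a tool call to move; the robot and the scene stay as the last step left them, time stands still between calls to the robot, and variables do not carry over. Pictures are saved under pics/ and viewed, and the job is handed in when it is done.

Besides the shell and the picture viewer there is one more tool, called after "Request:" as name([rows], argument=value, ...), one row to a line, values as JSON. servo_tool: Moves the arm, as the interface text tells. Its arguments: {"type":"object","properties":{"rows":{"type":"array"},"squeeze":{"type":"number"}},"required":["rows"]}

```bash
mkdir -p pics; cat > h.py <<'E'
import numpy as np, cv2
from rig import r, eyes
def save(n,im): cv2.imwrite('pics/'+n+'.png',im[...,::-1])
E
python3 - <<'E'
from h import *
s=r.sense(); print(s)
for n in ['top','side','wrist']:
    f=eyes.grab_frame(n); np.save(n+'.npy',f,allow_pickle=True); save(n+'0',f['frame'])
    print(n,{k:v for k,v in f.items() if k not in('frame','depth')})
E
```

```text
{'clock': 0.0, 'qpos': array([ 1.11856874e+00,  3.53670397e-01,  1.63412595e+00,  2.44885081e-05,
        1.15521720e+00, -2.38574912e-03]), 'qvel': array([-7.22896136e-04,  1.51467123e-03, -5.23077762e-05,  4.08500067e-04,
       -1.70306410e-04,  2.76973954e-04]), 'joint_efforts': array([ 8.99250299e-04, -6.05224586e+01, -3.42073846e+01, -6.00477074e-05,
        9.00522340e-03,  2.64598037e-05]), 'eef_pos': array([271.54742563, 562.41310631, 241.5512843 ]), 'tcp_rot': array([-3.14017182e+00, -2.57798654e-05,  2.69174090e+00]), 'contact_force': array([-0.32150264, -0.78283687,  1.07300743]), 'wrist_torque': array([0.04011727, 0.00317058, 0.00941886]), 'opening': 1.004122574247314}
top {'vertical_fov': 53.30669528259905, 'cx': 256.3084603097543, 'cy': 193.82058128868636, 'D': array([-0.11517336,  0.        ,  0.        ,  0.        ,  0.        ]), 'camera_from_world': array([[-2.61376411e-02, -9.99532887e-01, -1.58376500e-02,
         1.10578492e+01],
       [-9.95319782e-01,  2.74953858e-02, -9.26419749e-02,
         5.38929914e+02],
       [ 9.30341630e-02,  1.33420836e-02, -9.955
[... 480 characters left out ...]
,
       [ 5.22751550e-01,  6.26944327e-01, -5.77643167e-01,
         9.40520863e+02],
       [ 0.00000000e+00,  0.00000000e+00,  0.00000000e+00,
         1.00000000e+00]])}
wrist {'vertical_fov': 59.54883713660507, 'cx': 253.37158320113343, 'cy': 194.25682132539126, 'D': array([-0.03660442,  0.        ,  0.        ,  0.        ,  0.        ]), 'hand_eye': array([[ 1.05251059e-03, -9.50559109e-01, -3.10541902e-01,
         8.05824070e+01],
       [ 9.99999273e-01,  8.17540683e-04,  8.86801670e-04,
         5.22737835e-01],
       [-5.89076767e-04, -3.10542609e-01,  9.50559278e-01,
        -1.32503840e+02],
       [ 0.00000000e+00,  0.00000000e+00,  0.00000000e+00,
         1.00000000e+00]])}
```

View pics/top0.png

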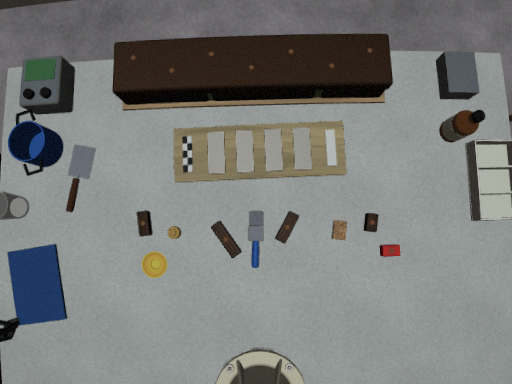

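View pics/side0.png

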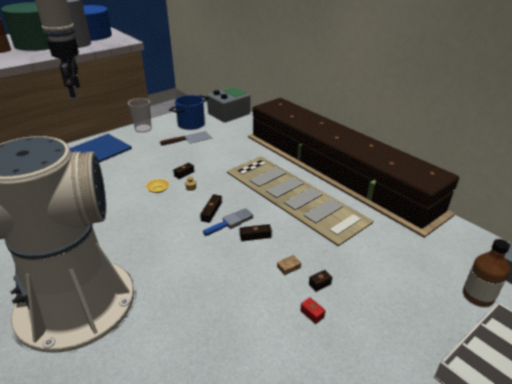

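View pics/wrist0.png

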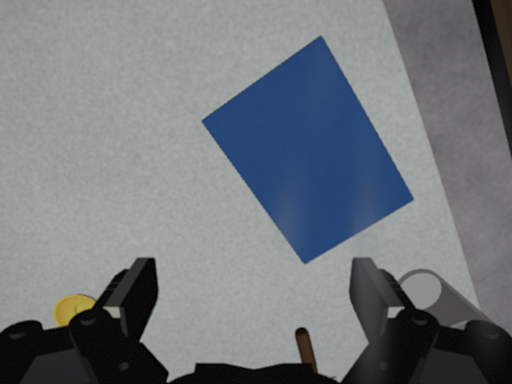

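```bash
cat >> h.py <<'E'
def K(f):
    fl=192/np.tan(np.radians(f['vertical_fov'])/2)
    return np.array([[fl,0,f['cx']],[0,fl,f['cy']],[0,0,1.]])
def w2c(f,pose=None):
    if 'camera_from_world' in f: return f['camera_from_world']
    from scipy.spatial.transform import Rotation as R
    T=np.eye(4);T[:3,:3]=R.from_euler('xyz',pose[1]).as_matrix();T[:3,3]=pose[0]
    return np.linalg.inv(T@f['hand_eye'])
def rays(f,px,pose=None):
    C=np.linalg.inv(w2c(f,pose))
    u=cv2.undistortPoints(np.array(px,float).reshape(-1,1,2),K(f),f['D']).reshape(-1,2)
    d=np.c_[u,np.ones(len(u))]@C[:3,:3].T
    return C[:3,3],d
def plane(f,px,z,pose=None):
    o,d=rays(f,px,pose); return o+d*((z-o[2])/d[:,2])[:,None]
def tri(A,B):
    # midpoint of two rays, gap
    (o1,d1),(o2,d2)=A,B
    M=np.c_[d1,-d2]; t=np.linalg.lstsq(M,o2-o1,rcond=None)[0]
    p,q=o1+t[0]*d1,o2+t[1]*d2
    return (p+q)/2,np.linalg.norm(p-q)
def load(n): return np.load(n+'.npy',allow_pickle=True).item()
def wgrab():
    s=r.sense(); f=eyes.grab_frame('wrist'); return f,(s['eef_pos'],s['tcp_rot'])
def crop(n,im,x0,y0,x1,y1,k): save(n,cv2.resize(im[y0:y1,x0:x1],None,fx=k,fy=k,interpolation=cv2.INTER_CUBIC))
def rects(m,amin=60):
    return [c for c in cv2.findContours(m.astype(np.uint8),cv2.RETR_EXTERNAL,cv2.CHAIN_APPROX_NONE)[0] if cv2.contourArea(c)>amin]
E
python3 - <<'E'
from h import *
t=load('top');s=load('side')
crop('t1',t['frame'],120,110,420,280,2.6)
crop('s1',s['frame'],140,140,400,330,3)
hs=cv2.cvtColor(t['frame'],cv2.COLOR_RGB2HSV)
for p in [(144,223),(226,239),(287,227),(371,222),(340,230),(390,250),(215,152),(245,152),(273,150),(302,148),(187,155),(331,147),(250,70)]:
    z=t['depth'][p[1],p[0]]
    u=cv2.undistortPoints(np.array([[p]],float),K(t),t['D'])[0,0]
    w=np.linalg.inv(t['camera_from_world'])@np.r_[u*z,z,1]
    print(p,hs[p[1],p[0]],t['frame'][p[1],p[0]],w[:3].round(1))
E
```

```text
(144, 223) [ 12 134 103] [103  71  49] [468.7 298.3  29. ]
(226, 239) [ 11 140 100] [100  66  45] [421.7  79.1  30.6]
(287, 227) [ 13 134 101] [101  71  48] [448.9 -81.8  28.2]
(371, 222) [ 12 135 104] [104  71  49] [ 455.4 -304.7   29.6]
(340, 230) [ 16 109 148] [148 118  85] [ 436.9 -222.5   22.8]
(390, 250) [ 11 143 100] [100  64  44] [ 380.1 -351.5   32.3]
(215, 152) [ 34  12 154] [153 154 147] [657.2 106.1  16.1]
(245, 152) [ 30  10 153] [153 153 147] [654.4  24.3  17.3]
(273, 150) [ 34  13 153] [152 153 145] [657.7 -51.7  17.4]
(302, 148) [ 34  12 150] [149 150 143] [ 660.8 -130.3   18.8]
(187, 155) [105   4 115] [113 114 115] [652.5 184.   10.7]
(331, 147) [ 90   3 182] [180 182 182] [ 662.2 -209.8   15.8]
(250, 70) [ 10 127  46] [46 31 23] [838.1   2.7 131.9]
```

View pics/t1.png

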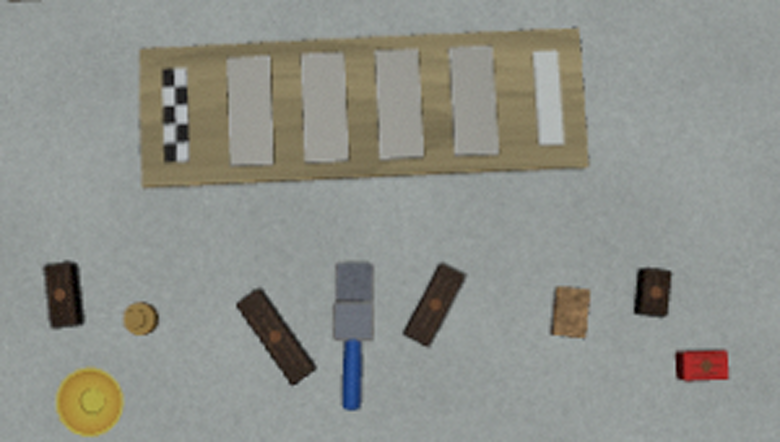

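View pics/s1.png

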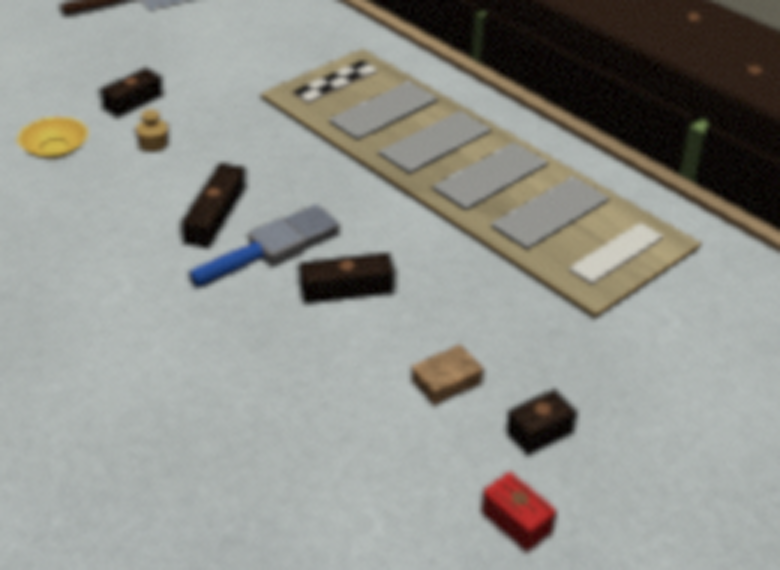

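The three candidates for timber_1 are dark (371,222), red (390,250) and tan (340,230). Only the dark brown one with the peg on top fits, and the crops confirm it. The timbers by length are t1 (371,222), t2 (144,223), t3 (287,227) and t4 (226,239). The chequered scale is at (187,155), which is the left (+y) end.

```bash
cat > m.py <<'E'
from h import *
t=load('top');s=load('side')
def peg(f,c,R):
    hs=cv2.cvtColor(f['frame'],cv2.COLOR_RGB2HSV).astype(int); x,y=c
    w=(f['frame'][y-R:y+R+1,x-R:x+R+1].astype(float))
    v=w[...,0]-w[...,2]; m=v>np.median(v[w.sum(2)<300])+ .5*(v.max()-np.median(v[w.sum(2)<300])) if (w.sum(2)<300).any() else v>v.max()*.7
    yy,xx=np.nonzero(m); wt=v[m]
    return np.array([x-R+(xx*wt).sum()/wt.sum(), y-R+(yy*wt).sum()/wt.sum()])
P={1:((372,222),(320,276)),2:((143,223),(184,168)),3:((287,227),(255,229)),4:((226,239),(211,204))}
fs=cv2.cvtColor(t['frame'],cv2.COLOR_RGB2HSV)
T=(fs[...,0]<25)&(fs[...,1]>70)&(fs[...,2]>75)
for i,(a,b) in P.items():
    pa,pb=peg(t,a,5),peg(s,b,4)
    A=rays(t,[pa]);B=rays(s,[pb])
    p,g=tri((A[0],A[1][0]),(B[0],B[1][0]))
    n,lab=cv2.connectedComponents(T.astype(np.uint8)); l=lab[a[1],a[0]]
    c=rects(lab==l,20)[0].reshape(-1,2)
    w=plane(t,c,28)[:,:2].astype(np.float32)
    print(i,pa.round(1),pb.round(1),p.round(1),'gap',g.round(1),cv2.minAreaRect(w),plane(t,[pa],29)[0].round(1))
pm=(fs[...,1]<30)&(fs[...,2]>130); pm[:, :]&=True
n,lab,st,ce=cv2.connectedComponentsWithStats(pm.astype(np.uint8))
for x,y in [(215,152),(245,152),(273,150),(302,148)]:
    l=lab[y,x]; c=rects(lab==l)[0].reshape(-1,2)
    q=plane(t,c,16)[:,:2].astype(np.float32)
    u=plane(t,[ce[l]],16)[0]
    print('pad',ce[l].round(1),u.round(1),cv2.minAreaRect(q))
hs=cv2.cvtColor(s['frame'],cv2.COLOR_RGB2HSV)
sm=(hs[...,1]<35)&(hs[...,2]>90)
n,lab,st,ce2=cv2.connectedComponentsWithStats(sm.astype(np.uint8))
for x,y in [(268,176),(285,187),(303,199),(322,211)]:
    l=lab[y,x]; print(hs[y,x],st[l],ce2[l].round(1),plane(s,[ce2[l]],16)[0].round(1))
E
python3 m.py
```

```text
Traceback (most recent call last):
  File "m.py", line 17, in <module>
    c=rects(lab==l,20)[0].reshape(-1,2)
      ~~~~~~~~~~~~~~~~^^^
IndexError: list index out of range
```

```bash
sed -i 's/(fs\[...,2\]>75)/(fs[...,2]>52)/; s/l=lab\[a\[1\],a\[0\]\]/w_=lab[a[1]-4:a[1]+5,a[0]-4:a[0]+5]; l=np.bincount(w_[w_>0]).argmax()/' m.py; python3 m.py; python3 -c "
from h import *
t=load('top');print(t['frame'][222,362:382].max(1),t['frame'][223,134:156].max(1),load('side')['frame'][180:186,285].tolist())"
```

```text
1 [371.9 221.9] [320.5 275.8] [ 455.1 -307.7   26.6] gap 1.4 ((459.3095397949219, -306.74822998046875), (18.865236282348633, 23.99751853942871), 87.2674331665039) [ 455.6 -307.5   29. ]
[150 138  99   2   2  34  55  62  81 104 100  99  75  56  47  70 139 152
 149 151] [149 150 150 127  67  54  58  91 105 103 103  58  46  50  28  13  28  93
 159 153 155 158] [[158, 149, 126], [151, 148, 139], [146, 146, 141], [146, 147, 142], [145, 146, 141], [147, 148, 143]]Traceback (most recent call last):
  File "m.py", line 17, in <module>
    c=rects(lab==l,20)[0].reshape(-1,2)
      ~~~~~~~~~~~~~~~~^^^
IndexError: list index out of range
```

```bash
sed -i 's/^T=.*/T=(fs[...,2]<115)\&(fs[...,2]>33)/' m.py; python3 m.py
```

```text
1 [371.9 221.9] [320.5 275.8] [ 455.1 -307.7   26.6] gap 1.4 ((455.4736328125, -305.35833740234375), (35.28413772583008, 48.766849517822266), 83.859619140625) [ 455.6 -307.5   29. ]
2 [142.5 222.9] [183.4 166.6] [468.8 303.7  25.4] gap 0.5 ((469.02850341796875, 298.48541259765625), (67.93397521972656, 38.283958435058594), 6.1328511238098145) [469.  302.4  29. ]
3 [287.  226.5] [255.2 227.9] [449.4 -81.4  26.6] gap 2.1 ((450.1208190917969, -81.08282470703125), (31.970712661743164, 83.98896026611328), 60.46870803833008) [450.2 -81.9  29. ]
4 [225.4 238.9] [210.5 203.6] [420.9  81.9  26.2] gap 2.6 ((422.45904541015625, 79.84510040283203), (103.15947723388672, 33.11140060424805), 33.80198669433594) [422.   80.8  29. ]
pad [215.7 152. ] [657.2 104.1  16. ] ((658.0494995117188, 104.2327651977539), (114.02957916259766, 44.93613815307617), 1.2495375871658325)
pad [244.3 150.9] [657.8  26.1  16. ] ((659.298095703125, 26.069843292236328), (114.78455352783203, 44.82606887817383), 1.1248013973236084)
pad [273.2 149.5] [659.4 -52.2  16. ] ((660.2818603515625, -52.22598648071289), (113.88977813720703, 44.78842544555664), 1.3170863389968872)
pad [301.9 148.3] [ 660.6 -130.3   16. ] ((660.391845703125, -130.4169921875), (115.25529479980469, 44.60993957519531), 1.124084711074829)
[ 36   9 147] [250 167  35  19 304] [267.2 176.1] [650.  100.2  16. ]
[ 36   9 147] [267 177  36  20 334] [284.3 186.8] [650.5  22.   16. ]
[ 30   7 148] [285 188  37  21 375] [302.7 198. ] [652.  -55.2  16. ]
[ 30   7 147] [304 199  38  24 415] [322.6 210.4] [ 652.8 -132.9   16. ]
```

Request:
servo_tool([
  [[1.97, -2.6, -1.1], 0.056, 8.5],
  [[1.97, -2.6, -1.1], 0.056, 8.5],
  [[1.97, -2.6, -1.1], 0.056, 8.5],
  [[1.97, -2.6, -1.1], 0.056, 7],
  [[1.97, -2.6, -1.1], 0.056, 7],
], squeeze=40)

```text
clock: 0.57
eef_pos: [370.7, 431.5, 186.6]
tcp_rot: [-3.141, -0.0, 2.975]
contact_force: [0.7, 0.4, -0.6]
opening: 0.818
```

Request:
servo_tool([
  [[1.97, -2.6, -1.1], 0.056, 7],
  [[1.97, -2.6, -1.1], 0.056, 7],
  [[1.97, -2.6, -1.1], 0.056, 7],
  [[1.97, -2.6, -1.1], 0.056, 7],
  [[1.97, -2.6, -1.1], 0.056, 7],
])

```text
clock: 0.98
eef_pos: [469.4, 301.4, 131.7]
tcp_rot: [-3.142, -0.0, -3.029]
contact_force: [0.6, 0.7, 0.4]
opening: 0.816
```

```bash
cat > wl.py <<'E'
from h import *
import sys
f,p=wgrab(); f['pose']=p; np.save(sys.argv[1]+'.npy',f,allow_pickle=True); save(sys.argv[1],f['frame'])
s=r.sense(); print(s['clock'],p[0].round(1),p[1].round(3),s['qpos'].round(2),s['contact_force'].round(1),s['opening'])
E
python3 wl.py w_t2a
```

```text
1.0333 [469.4 301.4 131.7] [-3.142 -0.    -3.029] [ 0.56  0.38  1.87 -0.    0.88 -1.12] [ 2.1 -4.2 -2.1] 0.8189112874004861
```

View pics/w_t2a.png

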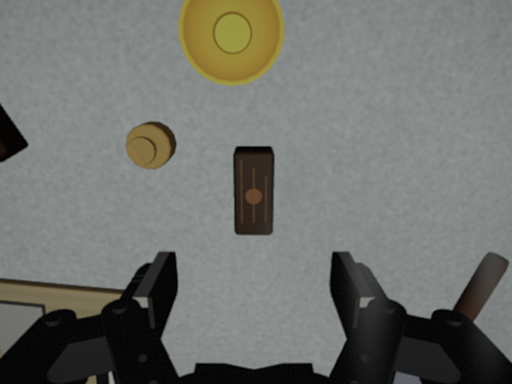

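The wrist view shows t2 centred with its peg at (253,196), in line with the jaws and with nothing near the fingers. Next I measure it and take a second view lower down.

```bash
cat > wm.py <<'E'
from h import *
import sys
def meas(n,seed,z=28):
    f=load(n);p=f['pose'];im=f['frame'].astype(int)
    m=(im.max(2)<90)|((im[...,0]-im[...,2]>25)&(im.max(2)<150))
    m[250:]=0
    k,lab,st,ce=cv2.connectedComponentsWithStats(m.astype(np.uint8),connectivity=4)
    l=np.bincount(lab[seed[1]-8:seed[1]+9,seed[0]-8:seed[0]+9].ravel(),minlength=2)[1:].argmax()+1
    c=rects(lab==l)[0].reshape(-1,2)
    g=cv2.minAreaRect(plane(f,c,z,p)[:,:2].astype(np.float32))
    a=g[2] if g[1][0]>g[1][1] else g[2]-90
    # peg
    R=14;x,y=seed
    w=im[y-R:y+R+1,x-R:x+R+1];v=(w[...,0]-w[...,2]);q=(v>0.6*np.percentile(v,98))
    kk,lb,s2,c2=cv2.connectedComponentsWithStats(q.astype(np.uint8));j=s2[1:,4].argmax()+1
    pg=c2[j]+[x-R,y-R]
    return f,p,pg,s2[j],g,a
if __name__=='__main__':
    o=[]
    for i in range(1,len(sys.argv),3):
        f,p,pg,s2,g,a=meas(sys.argv[i],(int(sys.argv[i+1]),int(sys.argv[i+2])))
        print(pg.round(1),s2,'peg@29',plane(f,[pg],29,p)[0].round(1),'rect',np.round(g[0],1),np.round(g[1],1),'ang',round(a,1))
        A=rays(f,[pg],p);o.append((A[0],A[1][0]))
    if len(o)>1: print('tri',tri(*o[:2]))
E
python3 wm.py w_t2a 253 196
```

```text
[253.2 195.7] [  6   0  17  27 229] peg@29 [467.1 302.1  29. ] rect [464.5 301.9] [68.2 29.4] ang 6.4
```

Request:
servo_tool([
  [[0, 0, -2.5], 0, 7],
  [[0, 0, -2], 0, 7],
])

```text
clock: 1.2
eef_pos: [469.8, 302.0, 86.8]
tcp_rot: [3.141, 0.001, -3.034]
contact_force: [-0.6, 0.7, 0.0]
opening: 0.82
```

```bash
python3 wl.py w_t2b
```

```text
1.25 [469.8 302.   86.8] [ 3.141e+00  1.000e-03 -3.034e+00] [ 0.57  0.45  1.9   0.    0.79 -1.11] [-2.2 -0.7 -3.4] 0.8163900069116884
```

View pics/w_t2b.png

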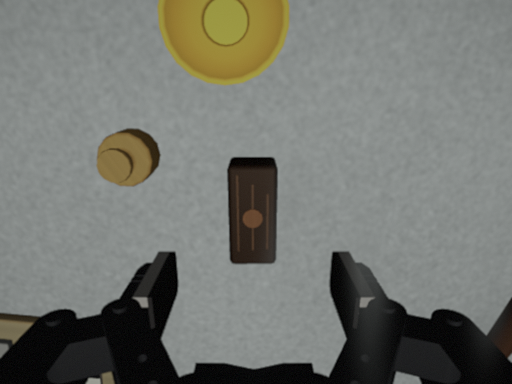

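```bash
sed -i "s/q=(v>0.6\*np.percentile(v,98))/q=cv2.morphologyEx((v>0.6*np.percentile(v,98)).astype(np.uint8),cv2.MORPH_OPEN,np.ones((5,5),np.uint8))/" wm.py; python3 wm.py w_t2a 253 196 w_t2b 252 218
```

```text
[253.3 195.9] [  7   7  16  15 207] peg@29 [467.3 302.3  29. ] rect [464.5 301.9] [68.2 29.4] ang 6.4
[252.3 218.2] [  5   5  20  19 303] peg@29 [467.3 302.2  29. ] rect [459.2 301.2] [59.3 29.4] ang 6.2
tri (array([467.42470368, 302.23543351,  28.5700307 ]), np.float64(0.0626699478181066))
```

The peg top triangulates to (467.4, 302.2, 28.6), which agrees with the stated height. Now the descent.

Request:
servo_tool([
  [[-0.24, 0.02, -2.5], 0, 6.5],
  [[0, 0, -2.5], 0, 6.5],
  [[0, 0, -1.5], 0, 6.5],
  [[0, 0, -0.8], 0, 6.5],
  [[0, 0, 0], 0, 4.5],
])

```text
clock: 1.67
eef_pos: [465.3, 302.6, 13.0]
tcp_rot: [-3.14, -0.003, -3.031]
contact_force: [0.2, -0.5, 0.3]
opening: 0.634
```

Request:
servo_tool([
  [[0, 0, 0], 0, 3.5],
  [[0, 0, 0], 0, 2.6],
  [[0, 0, 0], 0, 2],
  [[0, 0, 0], 0, 2],
  [[0, 0, 0], 0, 2],
])

```text
clock: 2.08
eef_pos: [467.1, 303.6, 15.5]
tcp_rot: [3.141, 0.002, -3.031]
contact_force: [-0.9, -0.0, 7.9]
opening: 0.343
```

Request:
servo_tool([
  [[0, 0, 0.3], 0, 2],
  [[0, 0, 0.5], 0, 2],
  [[0, 0, 2], 0, 2],
  [[0, 0, 3], 0, 2],
  [[0, 0, 3], 0, 2],
])

```text
clock: 2.5
eef_pos: [465.6, 302.5, 103.0]
tcp_rot: [-3.141, -0.002, -3.031]
contact_force: [0.4, -0.5, -1.3]
opening: 0.338
```

```bash
python3 wl.py w_t2c
```

```text
2.55 [465.6 302.5 103. ] [-3.141e+00 -2.000e-03 -3.031e+00] [ 0.57  0.41  1.89 -0.    0.83 -1.11] [1.5 1.2 5. ] 0.3465133949487539
```

View pics/w_t2c.png

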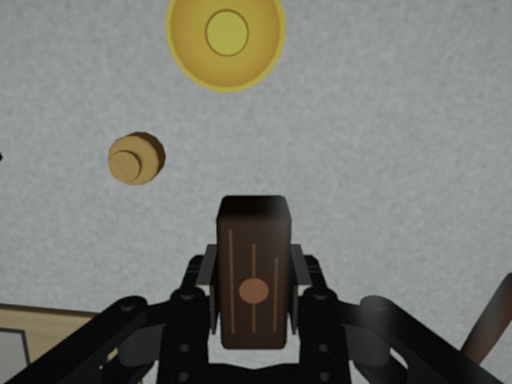

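Timber_2 is held, with its peg at (254,291). Next I move over the board to view the pads from two places.

Request:
servo_tool([
  [[2.7, -2.4, 1.5], -0.01, 2],
  [[2.7, -2.4, 1.5], -0.01, 2],
  [[2.7, -2.4, 1.5], -0.01, 2],
  [[2.7, -2.4, 1.5], -0.01, 2],
  [[2.7, -2.4, 1.5], -0.01, 2],
])

```text
clock: 2.97
eef_pos: [602.3, 181.7, 178.6]
tcp_rot: [3.141, 0.0, -3.082]
contact_force: [0.4, 1.5, -0.1]
opening: 0.341
```

Request:
servo_tool([
  [[2.7, -2.4, 1.1], -0.01, 2],
  [[2.7, -2.4, 1.1], -0.01, 2],
  [[2.7, -2.4, 1.1], -0.01, 2],
  [[2.7, -2.4, 1.1], -0.01, 2],
  [[2.7, -2.4, 1.1], 0, 2],
])

```text
clock: 3.38
eef_pos: [737.2, 61.5, 233.2]
tcp_rot: [3.142, 0.0, -3.122]
contact_force: [1.0, 0.8, 0.0]
opening: 0.341
```

```bash
python3 wl.py w_p1
```

```text
3.4333 [737.2  61.5 233.2] [ 3.142  0.    -3.122] [ 0.08  0.54  1.35 -0.    1.24 -1.51] [ 1.4 -2.9  2.1] 0.34780307828182466
```

Request:
servo_tool([
  [[-1, -3.0, 0], 0, 2],
  [[-1, -3.0, 0], 0, 2],
  [[0, 0, 0], 0, 2],
])

```text
clock: 3.68
eef_pos: [714.6, -1.8, 232.1]
tcp_rot: [-3.139, -0.002, -3.124]
contact_force: [0.5, -0.1, -0.7]
opening: 0.345
```

```bash
python3 wl.py w_p2
```

```text
3.7333 [714.6  -1.8 232.1] [-3.139e+00 -2.000e-03 -3.124e+00] [-0.    0.5   1.43 -0.    1.21 -1.59] [ 0.1  0.1 -0.6] 0.3419152092205146
```

View pics/w_p1.png

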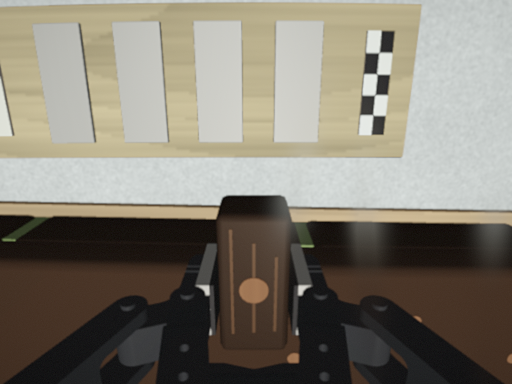

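View pics/w_p2.png

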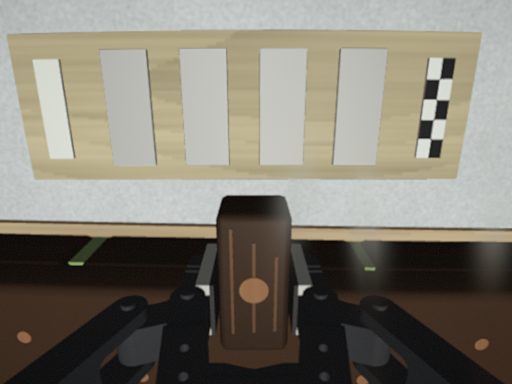

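Both views show the four pads: view 1 at x≈65, 141, 219 and 298, view 2 at x≈129, 204, 283 and 360. The chequered scale is on the right (+y), at (377,83) and (435,108).

```bash
cat > pads.py <<'E'
from h import *
def pads(n,seeds):
    f=load(n);hs=cv2.cvtColor(cv2.medianBlur(f['frame'],3),cv2.COLOR_RGB2HSV)
    m=((hs[...,1]<32)&(hs[...,2]>100)).astype(np.uint8); m=cv2.morphologyEx(m,cv2.MORPH_OPEN,np.ones((3,3),np.uint8))
    k,lab=cv2.connectedComponents(m,connectivity=4)
    out=[]
    for x,y in seeds:
        c=rects(lab==lab[y,x])[0]
        g=cv2.minAreaRect(plane(f,c.reshape(-1,2),16,f['pose'])[:,:2].astype(np.float32))
        M=cv2.moments(c);ct=np.array([M['m10']/M['m00'],M['m01']/M['m00']])
        out.append((ct,g)); 
    return f,out
fa,A=pads('w_p1',[(298,83),(219,83),(141,83),(65,83)])
fb,B=pads('w_p2',[(360,108),(283,108),(204,108),(129,108)])
for a,b in zip(A,B):
    ra=rays(fa,[a[0]],fa['pose']);rb=rays(fb,[b[0]],fb['pose'])
    p,g=tri((ra[0],ra[1][0]),(rb[0],rb[1][0]))
    print(a[0].round(1),b[0].round(1),p.round(1),g.round(2),*[(np.round(q[1][0],1),np.round(q[1][1],1),round(q[1][2],1)) for q in(a,b)])
for n,x in(('w_t2c',(254,291)),('w_p1',(254,291)),('w_p2',(254,291))):
    f=load(n)
    from scipy.spatial.transform import Rotation as R
    q=plane(f,[x],f['pose'][0][2]+14,f['pose'])[0]-f['pose'][0]
    print('peg in tool',R.from_euler('xyz',f['pose'][1]).as_matrix().T@q)
E
python3 pads.py
```

```text
[297.4  80.2] [358.7 105.1] [651.4 104.9  13.9] 0.38 (array([655.1, 104.8]), array([116.1,  45.9]), 1.5) (array([654.6, 104.1]), array([114.8,  47. ]), 1.2)
[218.7  80.1] [282.1 105.4] [653.1  26.6  16.9] 0.06 (array([656.7,  26.4]), array([116. ,  45.8]), 1.2) (array([657. ,  27.1]), array([115.5,  45.4]), 1.2)
[140.7  80.4] [204.7 105.3] [654.5 -51.6  14.4] 0.04 (array([658.3, -50.9]), array([115.6,  47.1]), 1.1) (array([658.4, -51.5]), array([115.6,  45.8]), 1.2)
[63.9 81.7] [128.5 106.3] [ 656.5 -129.    15.7] 0.03 (array([ 659.8, -128.6]), array([115.2,  47.3]), 1.2) (array([ 659.9, -128.7]), array([115.3,  47. ]), 1.2)
peg in tool [ -0.46759087   1.26698564 -14.00206477]
peg in tool [ -0.38388239   1.23177256 -13.99993211]
peg in tool [ -0.37909253   1.22890214 -14.00338142]
```

Request:
servo_tool([
  [[-2.9, 1.37, -2], 0, 2],
  [[-2.9, 1.37, -2], 0, 2],
  [[0, 0, -4], 0, 2],
  [[0, 0, -4], 0, 2],
  [[0, 0, -4], 0, 2],
])

```text
clock: 4.15
eef_pos: [658.4, 31.9, 71.9]
tcp_rot: [3.141, 0.002, -3.12]
contact_force: [0.5, -0.3, -0.6]
opening: 0.342
```

Request:
servo_tool([
  [[0, 0, -1.8], 0, 2],
  [[0, 0, 0], 0, 2],
  [[0, 0, 0], 0, 2],
])

```text
clock: 4.4
eef_pos: [657.9, 31.2, 53.8]
tcp_rot: [3.141, -0.002, -3.121]
contact_force: [0.6, -0.6, 0.1]
opening: 0.345
```

```bash
python3 - <<'E'
from h import *
for i in range(6):
    s=r.sense(); print(s['clock'],s['eef_pos'].round(2),s['qpos'].round(4)); eyes.grab_frame('wrist')
E
```

```text
4.4 [657.9   31.22  53.79] [ 4.5100e-02  6.1660e-01  1.6805e+00  2.0000e-04  8.4620e-01 -1.5466e+00]
4.45 [659.2   31.12  55.37] [ 4.4800e-02  6.1480e-01  1.6793e+00  2.0000e-04  8.4630e-01 -1.5468e+00]
4.5 [659.83  30.99  56.21] [ 4.4600e-02  6.1380e-01  1.6788e+00  1.0000e-04  8.4620e-01 -1.5468e+00]
4.55 [660.03  30.85  56.59] [ 4.4400e-02  6.1320e-01  1.6788e+00  1.0000e-04  8.4600e-01 -1.5468e+00]
4.6 [659.99  30.73  56.62] [ 4.4200e-02  6.1310e-01  1.6789e+00  1.0000e-04  8.4590e-01 -1.5469e+00]
4.65 [659.78  30.62  56.45] [ 0.0441  0.6132  1.6793 -0.      0.8458 -1.547 ]
```

Request:
servo_tool([
  [[0, 0, 0], 0, 2],
  [[0, 0, 0], 0, 2],
  [[0, 0, 0], 0, 2],
  [[0, 0, 0], 0, 2],
  [[0, 0, 0], 0, 2],
])

```text
clock: 5.12
eef_pos: [658.3, 30.4, 54.3]
tcp_rot: [-3.142, -0.0, -3.121]
contact_force: [0.0, 0.1, 0.1]
opening: 0.342
```

Request:
servo_tool([
  [[0, 0, 0], 0, 2],
  [[0, 0, 0], 0, 2],
  [[0, 0, 0], 0, 2],
])

```text
clock: 5.37
eef_pos: [658.3, 30.4, 54.2]
tcp_rot: [3.142, -0.0, -3.121]
contact_force: [-0.3, -0.0, -0.4]
opening: 0.346
```

Request:
servo_tool([
  [[-0.19, -0.49, -1.0], 0, 2],
  [[0, 0, -0.9], 0, 2],
  [[0, 0, -0.2], 0, 2],
  [[0, 0, 0], 0, 2],
  [[0, 0, 0], 0, 2],
])

```text
clock: 5.78
eef_pos: [656.0, 25.4, 32.5]
tcp_rot: [3.142, -0.001, -3.122]
contact_force: [0.8, 0.9, -0.4]
opening: 0.346
```

Request:
servo_tool([
  [[0, 0, 0], 0, 2],
  [[0, 0, 0], 0, 2],
  [[0, 0, 0], 0, 2],
  [[0, 0, 0], 0, 2],
  [[0, 0, 0], 0, 2],
])

```text
clock: 6.2
eef_pos: [656.5, 25.6, 33.3]
tcp_rot: [-3.142, 0.0, -3.121]
contact_force: [0.1, 0.1, -0.5]
opening: 0.344
```

Settled on target with no contact yet. I lower in small steps and watch the force.

Request:
servo_tool([
  [[0, 0, -0.1], 0, 2],
  [[0, 0, 0], 0, 2],
  [[0, 0, -0.1], 0, 2],
  [[0, 0, 0], 0, 2],
  [[0, 0, 0], 0, 2],
])

```text
clock: 6.62
eef_pos: [656.5, 25.6, 31.6]
tcp_rot: [3.142, 0.0, -3.121]
contact_force: [-1.6, 0.7, 4.0]
opening: 0.344
```

Request:
servo_tool([
  [[0, 0, -0.1], 0, 2],
  [[0, 0, 0], 0, 2],
  [[0, 0, 0], 0, 2],
])

```text
clock: 6.87
eef_pos: [656.5, 25.6, 31.5]
tcp_rot: [3.142, 0.0, -3.121]
contact_force: [-4.7, 0.2, 13.0]
opening: 0.345
```

Request:
servo_tool([
  [[0, 0, 0.1], 0, 2],
  [[0, 0, 0], 0, 3.3],
  [[0, 0, 0], 0, 4],
  [[0, 0, 0], 0, 5],
  [[0, 0, 0], 0, 6],
])

```text
clock: 7.28
eef_pos: [656.3, 25.5, 31.0]
tcp_rot: [-3.142, -0.0, -3.121]
contact_force: [-0.1, 0.8, 1.3]
opening: 0.694
```

Request:
servo_tool([
  [[0, 0, 0], 0, 6],
  [[0, 0, 1], 0, 6],
  [[0, 0, 3], 0, 6],
  [[0, 0, 3], 0, 6],
  [[0, 0, 2.5], 0, 6],
])

```text
clock: 7.7
eef_pos: [656.7, 25.6, 128.6]
tcp_rot: [3.142, 0.001, -3.121]
contact_force: [1.8, 0.3, 0.6]
opening: 0.699
```

Request:
servo_tool([
  [[0, 0, 0], 0, 7],
  [[0, 0, 0], 0, 7],
  [[0, 0, 0], 0, 7],
  [[0, 0, 0], 0, 7],
  [[0, 0, 0], 0, 7],
])

```text
clock: 8.12
eef_pos: [655.6, 25.5, 125.1]
tcp_rot: [-3.142, -0.002, -3.121]
contact_force: [0.1, -0.4, -0.6]
opening: 0.821
```

```bash
python3 wl.py w_t2d
```

```text
8.1667 [655.6  25.5 125.1] [-3.142e+00 -2.000e-03 -3.121e+00] [ 0.04  0.52  1.65 -0.    0.97 -1.55] [ 0.3 -0.5  0.2] 0.8197145872793385
```

View pics/w_t2d.png

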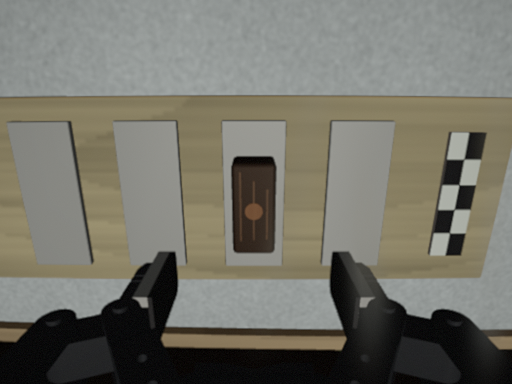

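Timber_2 sits on its pad with its peg at (254,212), pad outline 224–286, and the chequer is one pad farther right. Next is timber_4, the longest.

Request:
servo_tool([
  [[-3.35, 0.79, 0], 0.081, 7],
  [[-3.35, 0.79, 0], 0.081, 7],
  [[-3.35, 0.79, 0], 0.081, 7],
  [[-3.35, 0.79, 0], 0.081, 7],
  [[-3.35, 0.79, 0], 0.081, 7],
])

```text
clock: 8.58
eef_pos: [486.9, 65.1, 125.6]
tcp_rot: [3.141, -0.001, -2.713]
contact_force: [0.0, 0.7, 0.8]
opening: 0.822
```

Request:
servo_tool([
  [[-3.35, 0.79, 0], 0.081, 7],
  [[-3.35, 0.79, 0], 0.081, 7],
  [[0, 0, 0], 0, 7],
  [[0, 0, 0], 0, 7],
  [[0, 0, 0], 0, 7],
])

```text
clock: 9.0
eef_pos: [422.8, 81.0, 126.4]
tcp_rot: [-3.141, 0.001, -2.555]
contact_force: [0.1, 0.1, -0.6]
opening: 0.817
```

Request:
servo_tool([
  [[0, 0, 0], 0, 7],
  [[0, 0, 0], 0, 7],
  [[0, 0, 0], 0, 7],
])

```text
clock: 9.25
eef_pos: [422.8, 80.7, 126.1]
tcp_rot: [-3.142, 0.0, -2.555]
contact_force: [0.1, -0.3, 0.4]
opening: 0.819
```

```bash
python3 wl.py w_t4a
```

```text
9.3 [422.8  80.7 126.1] [-3.142  0.    -2.555] [ 0.19  0.22  2.14  0.    0.79 -1.97] [-0.  -0.8  0.6] 0.8253602985268015
```

Request:
servo_tool([
  [[0, 0, -2.5], 0, 7],
  [[0, 0, -1.5], 0, 7],
  [[0, 0, 0], 0, 7],
  [[0, 0, 0], 0, 7],
  [[0, 0, 0], 0, 7],
])

```text
clock: 9.72
eef_pos: [422.4, 80.8, 86.8]
tcp_rot: [-3.142, 0.0, -2.555]
contact_force: [-0.0, -0.0, 0.3]
opening: 0.824
```

```bash
python3 wl.py w_t4b
```

```text
9.7667 [422.4  80.8  86.8] [-3.142  0.    -2.555] [ 0.19  0.29  2.17 -0.    0.68 -1.97] [ 0.7 -0.6  0.3] 0.8209390353552161
```

View pics/w_t4a.png

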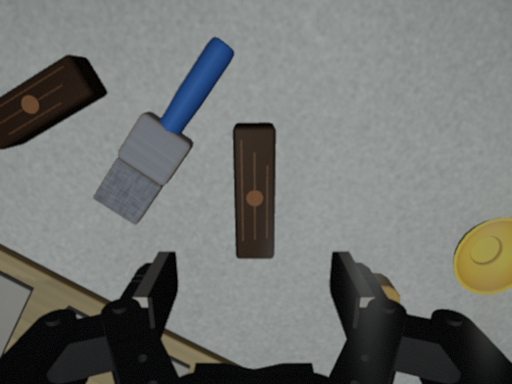

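View pics/w_t4b.png

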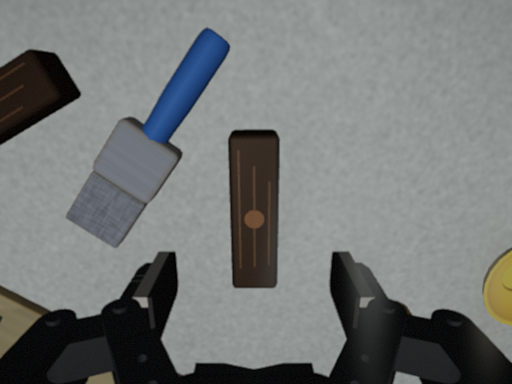

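Timber_4 lies under the tool, its peg at (255,198) and (254,219). The brush to its left is clear of the fingers.

```bash
sed -i 's/m\[250:\]=0/m[300:]=0;m[:,:178]=0;m[:,330:]=0/' wm.py; python3 wm.py w_t4a 255 198 w_t4b 254 219
```

```text
[254.1 197.6] [  5   6  17  16 224] peg@29 [420.2  81.   29. ] rect [418.7  80. ] [102.7  29.2] ang 34.0
[253.7 218.8] [  4   5  20  19 304] peg@29 [420.3  81.   29. ] rect [418.4  79.8] [102.9  29.2] ang 34.0
tri (array([419.78073392,  80.72258605,  30.49155798]), np.float64(0.06652586003743478))
```

Request:
servo_tool([
  [[-0.22, 0.02, -2.5], 0.006, 6.5],
  [[0, 0, -2.5], 0, 6.5],
  [[0, 0, -1.4], 0, 6.5],
  [[0, 0, -0.65], 0, 6.5],
  [[0, 0, 0], 0, 6],
])

```text
clock: 10.18
eef_pos: [419.6, 81.0, 15.4]
tcp_rot: [3.141, -0.001, -2.548]
contact_force: [-0.1, 0.7, -0.2]
opening: 0.7
```

Request:
servo_tool([
  [[0, 0, 0], 0, 4.5],
  [[0, 0, 0], 0, 3.5],
  [[0, 0, 0], 0, 2.6],
  [[0, 0, 0], 0, 2],
  [[0, 0, 0], 0, 2],
])

```text
clock: 10.6
eef_pos: [420.7, 81.2, 17.0]
tcp_rot: [-3.141, 0.002, -2.548]
contact_force: [-0.1, 0.2, 7.4]
opening: 0.337
```

Request:
servo_tool([
  [[0, 0, 0], 0, 2],
  [[0, 0, 0], 0, 2],
  [[0, 0, 0], 0, 2],
])

```text
clock: 10.85
eef_pos: [420.7, 81.2, 17.0]
tcp_rot: [-3.141, 0.002, -2.548]
contact_force: [-1.5, -0.8, 6.9]
opening: 0.34
```

Request:
servo_tool([
  [[0, 0, 0.3], 0, 2],
  [[0, 0, 0.7], 0, 2],
  [[0, 0, 3], 0, 2],
  [[0, 0, 4], 0, 2],
  [[1, -0.5, 3.3], 0, 2],
])

```text
clock: 11.27
eef_pos: [427.6, 76.1, 130.8]
tcp_rot: [3.14, -0.002, -2.548]
contact_force: [1.6, -1.0, -1.5]
opening: 0.341
```

Request:
servo_tool([
  [[2.7, -2.4, 0], -0.065, 2],
  [[2.7, -2.4, 0], -0.065, 2],
  [[2.7, -2.4, 0], -0.065, 2],
  [[2.7, -2.4, 0], -0.065, 2],
  [[2.7, -2.4, 0], -0.065, 2],
])

```text
clock: 11.68
eef_pos: [565.8, -45.3, 130.0]
tcp_rot: [-3.141, 0.001, -2.877]
contact_force: [1.2, 1.1, -0.2]
opening: 0.339
```

Request:
servo_tool([
  [[2.7, -2.4, 0], -0.065, 2],
  [[2.7, -2.4, 0], -0.065, 2],
  [[2.0, -1.9, 0], -0.065, 2],
  [[2.0, -1.9, 0], -0.053, 2],
  [[0, 0, 0], 0, 2],
])

```text
clock: 12.1
eef_pos: [662.2, -133.5, 130.0]
tcp_rot: [-3.14, 0.004, -3.126]
contact_force: [-0.7, -0.1, -0.4]
opening: 0.342
```

Request:
servo_tool([
  [[0, 0, 0], 0, 2],
  [[0, 0, 0], 0, 2],
  [[0, 0, 0], 0, 2],
  [[0, 0, 0], 0, 2],
  [[0, 0, 0], 0, 2],
])

```text
clock: 12.52
eef_pos: [658.3, -129.2, 129.1]
tcp_rot: [3.142, -0.0, -3.12]
contact_force: [0.4, -0.8, -0.2]
opening: 0.347
```

```bash
python3 wl.py w_t4c
```

```text
12.5667 [ 658.3 -129.2  129.1] [ 3.142 -0.    -3.12 ] [-0.2   0.54  1.62  0.    0.99 -1.79] [-1.3  0.1 -0.5] 0.34422905358070804
```

View pics/w_t4c.png

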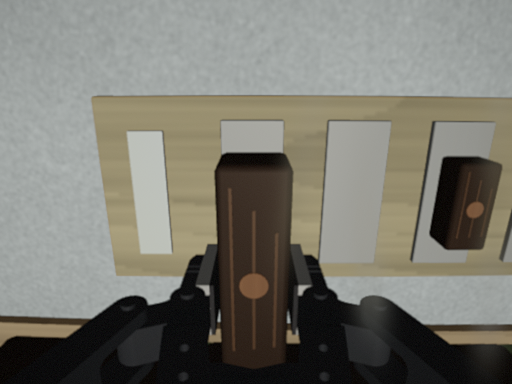

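```bash
cat > inhand.py <<'E'
from h import *
import sys
n,x,y,dz=sys.argv[1],*map(float,sys.argv[2:])
f=load(n); print('peg-TCP world',(plane(f,[(x,y)],f['pose'][0][2]+dz,f['pose'])[0]-f['pose'][0]).round(2), f['pose'][0].round(1))
E
python3 inhand.py w_t4c 254 286 12; python3 inhand.py w_t2c 254 291 13
```

```text
peg-TCP world [-0.71  1.22 12.  ] [ 658.3 -129.2  129.1]
peg-TCP world [ 1.02  1.4  13.  ] [465.6 302.5 103. ]
```

Request:
servo_tool([
  [[0.22, -0.08, -3], 0, 2],
  [[0, 0, -3], 0, 2],
  [[0, 0, -2], 0, 2],
  [[0, 0, -1], 0, 2],
  [[0, 0, -0.2], 0, 2],
])

```text
clock: 12.98
eef_pos: [659.5, -130.2, 34.7]
tcp_rot: [3.141, -0.003, -3.121]
contact_force: [-0.3, -0.3, -0.6]
opening: 0.347
```

Request:
servo_tool([
  [[0, 0, 0], 0, 2],
  [[0, 0, 0], 0, 2],
  [[0, 0, 0], 0, 2],
  [[0, 0, 0], 0, 2],
  [[0, 0, 0], 0, 2],
])

```text
clock: 13.4
eef_pos: [661.6, -130.9, 37.9]
tcp_rot: [-3.141, 0.002, -3.121]
contact_force: [0.8, 0.5, -1.1]
opening: 0.341
```

Request:
servo_tool([
  [[0, 0, -0.1], 0, 2],
  [[0, 0, 0], 0, 2],
  [[0, 0, 0], 0, 2],
  [[0, 0, -0.1], 0, 2],
  [[0, 0, 0], 0, 2],
])

```text
clock: 13.82
eef_pos: [660.8, -130.7, 34.6]
tcp_rot: [3.142, -0.0, -3.121]
contact_force: [-0.1, 0.3, -1.8]
opening: 0.339
```

Request:
servo_tool([
  [[-0.05, 0.05, 0], 0, 2],
  [[0, 0, 0], 0, 2],
  [[0, 0, -0.1], 0, 2],
  [[0, 0, 0], 0, 2],
  [[0, 0, 0], 0, 2],
])

```text
clock: 14.23
eef_pos: [660.4, -130.2, 33.7]
tcp_rot: [3.142, -0.0, -3.121]
contact_force: [0.6, -0.1, -1.0]
opening: 0.34
```

Request:
servo_tool([
  [[0, 0, -0.1], 0, 2],
  [[0, 0, 0], 0, 2],
  [[0, 0, 0], 0, 2],
])

```text
clock: 14.48
eef_pos: [660.6, -130.3, 33.0]
tcp_rot: [-3.142, 0.0, -3.121]
contact_force: [-1.2, -0.7, 2.5]
opening: 0.342
```

Request:
servo_tool([
  [[0, 0, -0.1], 0, 2],
  [[0, 0, 0], 0, 2],
  [[0, 0, 0], 0, 2],
])

```text
clock: 14.73
eef_pos: [660.6, -130.3, 33.0]
tcp_rot: [-3.142, 0.0, -3.121]
contact_force: [-5.0, 0.9, 11.2]
opening: 0.344
```

Contact is at TCP z = 33.0, as predicted. Release.

Request:
servo_tool([
  [[0, 0, 0.1], 0, 2],
  [[0, 0, 0], 0, 3.3],
  [[0, 0, 0], 0, 4],
  [[0, 0, 0], 0, 5],
  [[0, 0, 0], 0, 6],
])

```text
clock: 15.15
eef_pos: [660.4, -130.3, 32.5]
tcp_rot: [3.142, -0.0, -3.121]
contact_force: [-0.1, -0.2, 1.2]
opening: 0.695
```

Request:
servo_tool([
  [[0, 0, 0], 0, 6],
  [[0, 0, 1], 0, 6],
  [[0, 0, 3], 0, 6],
  [[0, 0, 3], 0, 6],
  [[0, 0, 2.3], 0, 7],
])

```text
clock: 15.57
eef_pos: [661.0, -130.4, 128.4]
tcp_rot: [-3.141, 0.001, -3.121]
contact_force: [-0.1, -0.1, -0.3]
opening: 0.812
```

Request:
servo_tool([
  [[-3.5, 0.8, 0], -0.089, 7],
  [[-3.5, 0.8, 0], -0.089, 7],
  [[-3.5, 0.8, 0], -0.089, 7],
  [[-3.5, 0.8, 0], -0.089, 7],
  [[-3.5, 0.8, 0], -0.089, 7],
])

```text
clock: 15.98
eef_pos: [483.9, -89.9, 126.4]
tcp_rot: [3.141, 0.001, 2.712]
contact_force: [-0.7, 1.0, 1.0]
opening: 0.816
```

Request:
servo_tool([
  [[-3.5, 0.8, 0], -0.089, 7],
  [[0, 0, 0], 0, 7],
  [[0, 0, 0], 0, 7],
  [[0, 0, 0], 0, 7],
  [[0, 0, 0], 0, 7],
])

```text
clock: 16.4
eef_pos: [452.3, -82.6, 126.5]
tcp_rot: [3.141, 0.002, 2.629]
contact_force: [0.7, 0.2, 0.8]
opening: 0.819
```

Request:
servo_tool([
  [[0, 0, 0], 0, 7],
  [[0, 0, 0], 0, 7],
])

```text
clock: 16.57
eef_pos: [451.4, -82.5, 125.8]
tcp_rot: [3.141, 0.0, 2.628]
contact_force: [0.4, -0.9, -0.9]
opening: 0.82
```

```bash
python3 wl.py w_t3a
```

```text
16.6167 [451.4 -82.5 125.8] [3.141 0.    2.628] [-0.18  0.26  2.08 -0.    0.8  -1.24] [-0.   0.2  0.4] 0.8186017645569093
```

Request:
servo_tool([
  [[0, 0, -2.5], 0, 7],
  [[0, 0, -1.5], 0, 7],
  [[0, 0, 0], 0, 7],
  [[0, 0, 0], 0, 7],
  [[0, 0, 0], 0, 7],
])

```text
clock: 17.03
eef_pos: [450.9, -82.3, 86.3]
tcp_rot: [3.142, 0.0, 2.628]
contact_force: [0.3, -0.2, 0.1]
opening: 0.818
```

```bash
python3 wl.py w_t3b
```

```text
17.0833 [450.9 -82.3  86.3] [3.142 0.    2.628] [-0.18  0.33  2.11 -0.    0.71 -1.24] [-0.9  0.6 -0.3] 0.8190466006121754
```

View pics/w_t3a.png

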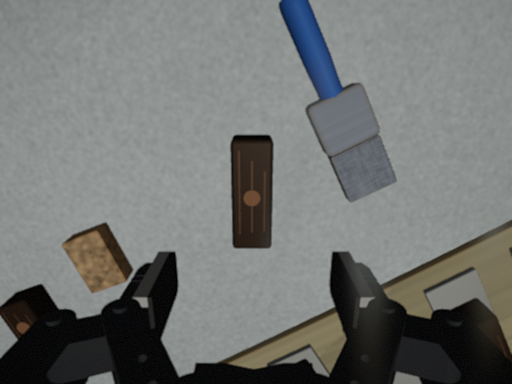

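View pics/w_t3b.png

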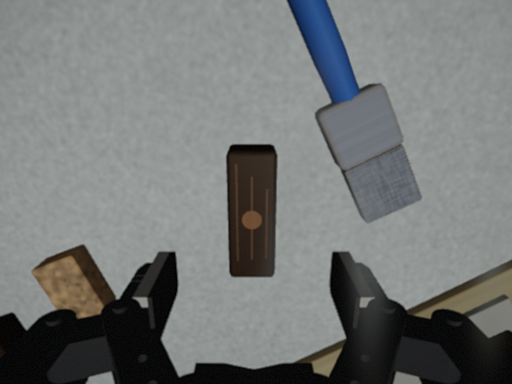

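Timber_3 is under the tool, its peg at (252,198) and (252,220). The brush's nearest corner at (345,165) stays clear if I open to 6 cm.

```bash
sed -i 's/m\[:,330:\]=0/m[:,300:]=0/' wm.py; python3 wm.py w_t3a 252 198 w_t3b 252 220
```

```text
[251.5 197.7] [  6   6  16  16 220] peg@29 [448.4 -81.6  29. ] rect [446.3 -80.4] [29.3 84.9] ang -29.4
[251.3 219.5] [  4   5  20  18 301] peg@29 [448.5 -81.7  29. ] rect [446.  -80.2] [29.2 86.2] ang -29.4
tri (array([447.90871019, -81.2768546 ,  30.78893772]), np.float64(0.02971542280271881))
```

Request:
servo_tool([
  [[-0.24, 0.06, -2.5], 0, 6],
  [[0, 0, -2.5], 0, 6],
  [[0, 0, -1.4], 0, 6],
  [[0, 0, -0.65], 0, 6],
  [[0, 0, 0], 0, 5.5],
])

```text
clock: 17.5
eef_pos: [447.8, -81.6, 14.9]
tcp_rot: [-3.141, -0.001, 2.628]
contact_force: [-0.5, -0.3, 0.5]
opening: 0.641
```

Request:
servo_tool([
  [[0, 0, 0], 0, 4.5],
  [[0, 0, 0], 0, 3.5],
  [[0, 0, 0], 0, 2.6],
  [[0, 0, 0], 0, 2],
  [[0, 0, 0], 0, 2],
])

```text
clock: 17.92
eef_pos: [449.0, -81.8, 16.5]
tcp_rot: [3.141, 0.002, 2.628]
contact_force: [-0.4, -0.9, 6.7]
opening: 0.342
```

Request:
servo_tool([
  [[0, 0, 0], 0, 2],
  [[0, 0, 0], 0, 2],
  [[0, 0, 0], 0, 2],
])

```text
clock: 18.17
eef_pos: [449.0, -81.9, 16.5]
tcp_rot: [3.141, 0.002, 2.628]
contact_force: [-1.6, 0.4, 7.1]
opening: 0.341
```

Request:
servo_tool([
  [[0, 0, 0.3], 0, 2],
  [[0, 0, 0.7], 0, 2],
  [[0, 0, 3], 0, 2],
  [[0, 0, 4], 0, 2],
  [[0, 0, 3.3], 0, 2],
])

```text
clock: 18.58
eef_pos: [447.7, -81.6, 130.6]
tcp_rot: [-3.142, -0.0, 2.628]
contact_force: [0.6, -0.2, 0.1]
opening: 0.343
```

Request:
servo_tool([
  [[2, 0.3, 0], 0.07, 2],
  [[3.5, 0.5, 0], 0.09, 2],
  [[3.5, 0.5, 0], 0.09, 2],
  [[3.5, 0.5, 0], 0.09, 2],
  [[3.5, 0.5, 0], 0.09, 2],
])

```text
clock: 19.0
eef_pos: [609.6, -58.3, 129.5]
tcp_rot: [-3.142, 0.001, 3.062]
contact_force: [1.0, 0.5, -0.1]
opening: 0.337
```

Request:
servo_tool([
  [[3.0, 0.5, 0], 0.06, 2],
  [[2.0, 0.2, 0], 0.044, 2],
  [[0, 0, 0], 0, 2],
  [[0, 0, 0], 0, 2],
  [[0, 0, 0], 0, 2],
])

```text
clock: 19.42
eef_pos: [656.9, -51.7, 128.4]
tcp_rot: [3.142, -0.001, -3.122]
contact_force: [-0.3, -0.8, -0.4]
opening: 0.341
```

Request:
servo_tool([
  [[0, 0, 0], 0, 2],
  [[0, 0, 0], 0, 2],
  [[0, 0, 0], 0, 2],
  [[0, 0, 0], 0, 2],
  [[0, 0, 0], 0, 2],
])

```text
clock: 19.83
eef_pos: [657.8, -51.8, 128.5]
tcp_rot: [-3.142, 0.0, -3.122]
contact_force: [0.0, -0.1, -0.4]
opening: 0.342
```

```bash
python3 wl.py w_t3c
```

```text
19.8833 [657.8 -51.8 128.5] [-3.142  0.    -3.122] [-0.08  0.52  1.64 -0.    0.97 -1.67] [ 0.  -0.5  0.2] 0.34014928727666266
```

View pics/w_t3c.png

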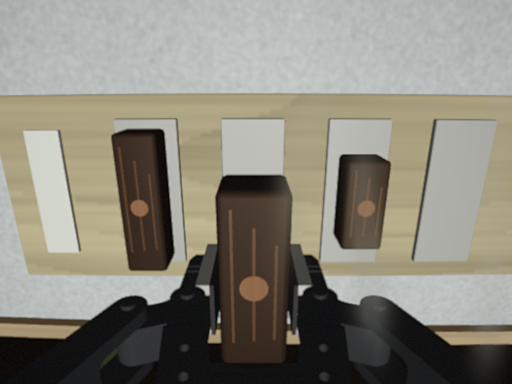

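Request:
servo_tool([
  [[0.05, -0.07, -3], 0, 2],
  [[0, 0, -3], 0, 2],
  [[0, 0, -2], 0, 2],
  [[0, 0, -1], 0, 2],
  [[0, 0, -0.3], 0, 2],
])

```text
clock: 20.3
eef_pos: [657.2, -52.2, 33.3]
tcp_rot: [3.141, -0.003, -3.121]
contact_force: [0.2, -0.1, -0.3]
opening: 0.342
```

Request:
servo_tool([
  [[0, 0, 0], 0, 2],
  [[0, 0, 0], 0, 2],
  [[0, 0, 0], 0, 2],
  [[0, 0, 0], 0, 2],
  [[0, 0, 0], 0, 2],
])

```text
clock: 20.72
eef_pos: [659.2, -52.4, 36.4]
tcp_rot: [-3.141, 0.002, -3.121]
contact_force: [0.3, 0.1, -0.7]
opening: 0.344
```

Request:
servo_tool([
  [[0, 0, 0], 0, 2],
  [[0, 0, 0], 0, 2],
  [[0, 0, 0], 0, 2],
  [[0, 0, 0], 0, 2],
])

```text
clock: 21.05
eef_pos: [658.6, -52.4, 35.4]
tcp_rot: [-3.142, 0.0, -3.121]
contact_force: [0.2, 0.1, -0.3]
opening: 0.345
```

Request:
servo_tool([
  [[0, 0, -0.1], 0, 2],
  [[0, 0, 0], 0, 2],
  [[0, 0, -0.1], 0, 2],
  [[0, 0, 0], 0, 2],
  [[0, 0, 0], 0, 2],
])

```text
clock: 21.47
eef_pos: [658.4, -52.4, 33.1]
tcp_rot: [3.142, -0.0, -3.121]
contact_force: [-0.7, 0.1, -0.1]
opening: 0.343
```

Request:
servo_tool([
  [[0, 0, -0.1], 0, 2],
  [[0, 0, 0], 0, 2],
  [[0, 0, 0], 0, 2],
])

```text
clock: 21.72
eef_pos: [658.6, -52.4, 32.6]
tcp_rot: [-3.142, 0.0, -3.121]
contact_force: [-1.2, 0.5, 3.1]
opening: 0.344
```

Request:
servo_tool([
  [[0, 0, -0.05], 0, 2],
  [[0, 0, 0], 0, 2],
  [[0, 0, 0], 0, 2],
])

```text
clock: 21.97
eef_pos: [658.7, -52.4, 32.6]
tcp_rot: [-3.142, 0.0, -3.121]
contact_force: [-3.4, 0.5, 8.7]
opening: 0.341
```

Request:
servo_tool([
  [[0, 0, 0.05], 0, 2],
  [[0, 0, 0], 0, 3.3],
  [[0, 0, 0], 0, 4],
  [[0, 0, 0], 0, 5],
  [[0, 0, 0], 0, 6],
])

```text
clock: 22.38
eef_pos: [658.4, -52.3, 32.0]
tcp_rot: [3.142, -0.0, -3.121]
contact_force: [-0.7, -0.4, -0.4]
opening: 0.695
```

Request:
servo_tool([
  [[0, 0, 0], 0, 6],
  [[0, 0, 1], 0, 6],
  [[0, 0, 3], 0, 6],
  [[0, 0, 3], 0, 6],
  [[0, 0, 2.3], 0, 7],
])

```text
clock: 22.8
eef_pos: [659.1, -52.4, 127.9]
tcp_rot: [-3.141, 0.001, -3.121]
contact_force: [1.0, -0.5, 0.3]
opening: 0.812
```

Request:
servo_tool([
  [[-2.26, -2.84, 0], -0.014, 7],
  [[-2.26, -2.84, 0], -0.014, 7],
  [[-2.26, -2.84, 0], -0.014, 7],
  [[-2.26, -2.84, 0], -0.014, 7],
  [[-2.26, -2.84, 0], -0.014, 7],
])

```text
clock: 23.22
eef_pos: [544.6, -195.4, 126.2]
tcp_rot: [-3.141, 0.001, 3.092]
contact_force: [0.0, -0.9, -0.2]
opening: 0.816
```

Request:
servo_tool([
  [[-2.26, -2.84, 0], -0.014, 7],
  [[-2.26, -2.84, 0], -0.014, 7],
  [[-2.26, -2.84, 0], -0.014, 7],
  [[-2.26, -2.84, 0], -0.015, 7],
  [[0, 0, 0], 0, 7],
])

```text
clock: 23.63
eef_pos: [451.8, -311.8, 126.1]
tcp_rot: [-3.14, -0.0, 3.031]
contact_force: [1.2, 0.0, -0.4]
opening: 0.817
```

Request:
servo_tool([
  [[0, 0, 0], 0, 7],
  [[0, 0, 0], 0, 7],
  [[0, 0, 0], 0, 7],
  [[0, 0, 0], 0, 7],
  [[0, 0, 0], 0, 7],
])

```text
clock: 24.05
eef_pos: [455.8, -307.1, 125.3]
tcp_rot: [3.142, 0.0, 3.036]
contact_force: [0.3, 1.1, -0.0]
opening: 0.821
```

```bash
python3 wl.py w_t1a
```

```text
24.1 [ 455.8 -307.1  125.3] [3.142 0.    3.036] [-0.6   0.38  1.89  0.    0.87 -2.06] [ 0.3 -0.5 -0.1] 0.8199778965264992
```

Request:
servo_tool([
  [[0, 0, -2.5], 0, 7],
  [[0, 0, -1.5], 0, 7],
  [[0, 0, 0], 0, 7],
  [[0, 0, 0], 0, 7],
  [[0, 0, 0], 0, 7],
])

```text
clock: 24.52
eef_pos: [455.7, -308.0, 85.9]
tcp_rot: [-3.141, 0.0, 3.035]
contact_force: [-0.2, 0.3, 0.6]
opening: 0.817
```

```bash
python3 wl.py w_t1b
```

```text
24.5667 [ 455.7 -308.    85.9] [-3.141  0.     3.035] [-0.6   0.44  1.92 -0.    0.79 -2.06] [0.  0.  0.8] 0.8194386518879628
```

View pics/w_t1a.png

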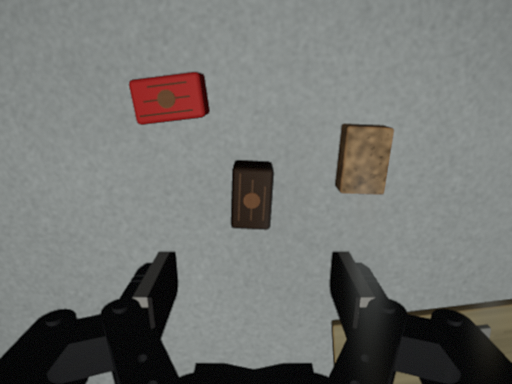

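View pics/w_t1b.png

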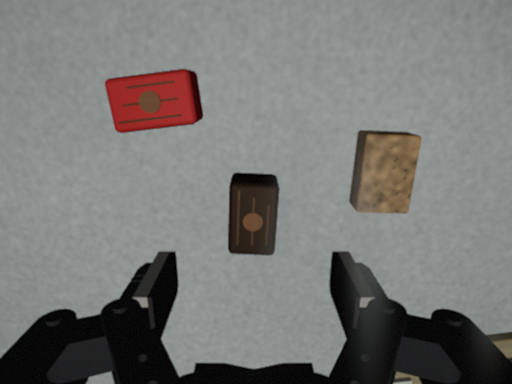

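The dark brown timber_1 is under the tool, its peg at (252,201) and (252,222). The red look-alike at (150,102) and the tan block at (385,172) are clear of the fingers.

```bash
python3 wm.py w_t1a 252 201 w_t1b 252 222
```

```text
[251.2 200.3] [  5   6  17  16 222] peg@29 [ 454.8 -307.6   29. ] rect [ 451.5 -307.1] [29.3 51.9] ang -8.7
[252.3 221.5] [  5   5  20  18 298] peg@29 [ 454.8 -307.6   29. ] rect [ 451.  -307.1] [29.2 52.9] ang -8.7
tri (array([ 455.14734364, -307.61089423,   28.13730298]), np.float64(0.033202655859412164))
```

Request:
servo_tool([
  [[-0.09, 0.04, -2.5], -0.045, 6],
  [[0, 0, -2.5], 0, 6],
  [[0, 0, -1.4], 0, 6],
  [[0, 0, -0.65], 0, 6],
  [[0, 0, 0], 0, 5.5],
])

```text
clock: 24.98
eef_pos: [454.0, -307.4, 14.3]
tcp_rot: [3.141, -0.001, 2.99]
contact_force: [-1.3, 0.1, -0.5]
opening: 0.644
```

Request:
servo_tool([
  [[0, 0, 0], 0, 4.5],
  [[0, 0, 0], 0, 3.5],
  [[0, 0, 0], 0, 2.6],
  [[0, 0, 0], 0, 2],
  [[0, 0, 0], 0, 2],
])

```text
clock: 25.4
eef_pos: [455.2, -308.2, 16.2]
tcp_rot: [-3.141, 0.002, 2.99]
contact_force: [-0.8, -0.7, 7.9]
opening: 0.342
```

Request:
servo_tool([
  [[0, 0, 0], 0, 2],
  [[0, 0, 0], 0, 2],
  [[0, 0, 0], 0, 2],
])

```text
clock: 25.65
eef_pos: [455.2, -308.2, 16.2]
tcp_rot: [-3.141, 0.002, 2.99]
contact_force: [-0.4, 0.1, 7.3]
opening: 0.347
```

Request:
servo_tool([
  [[0, 0, 0.3], 0, 2],
  [[0, 0, 0.7], 0, 2],
  [[0, 0, 3], 0, 2],
  [[0, 0, 4], 0, 2],
  [[0, 0, 3.3], 0, 2],
])

```text
clock: 26.07
eef_pos: [454.0, -307.4, 130.0]
tcp_rot: [3.141, -0.0, 2.99]
contact_force: [0.6, -0.1, 0.1]
opening: 0.344
```

Request:
servo_tool([
  [[1, 2, 0], 0.012, 2],
  [[1.6, 3.3, 0], 0.014, 2],
  [[1.6, 3.3, 0], 0.014, 2],
  [[1.6, 3.3, 0], 0.014, 2],
  [[1.6, 3.3, 0], 0.014, 2],
])

```text
clock: 26.48
eef_pos: [528.7, -154.2, 128.8]
tcp_rot: [-3.141, 0.001, 3.058]
contact_force: [0.9, -0.4, 0.2]
opening: 0.341
```

Request:
servo_tool([
  [[1.6, 3.3, 0], 0.014, 2],
  [[1.6, 3.3, 0], 0.014, 2],
  [[1.6, 3.3, 0], 0.014, 2],
  [[1.6, 3.3, 0], 0.014, 2],
  [[1.6, 3.3, 0], 0.014, 2],
])

```text
clock: 26.9
eef_pos: [608.7, 11.2, 128.7]
tcp_rot: [-3.142, 0.001, 3.129]
contact_force: [0.4, -0.7, 0.4]
opening: 0.343
```

Request:
servo_tool([
  [[1.6, 3.3, 0], 0.014, 2],
  [[1.6, 3.3, 0], 0.014, 2],
  [[1.4, 2.9, 0], 0.006, 2],
  [[0, 0, 0], 0, 2],
  [[0, 0, 0], 0, 2],
])

```text
clock: 27.32
eef_pos: [654.5, 106.1, 128.2]
tcp_rot: [3.142, 0.0, -3.119]
contact_force: [-0.6, 0.6, -0.4]
opening: 0.344
```

Request:
servo_tool([
  [[0, 0, 0], 0, 2],
  [[0, 0, 0], 0, 2],
  [[0, 0, 0], 0, 2],
  [[0, 0, 0], 0, 2],
  [[0, 0, 0], 0, 2],
])

```text
clock: 27.73
eef_pos: [654.1, 103.6, 128.0]
tcp_rot: [-3.142, -0.0, -3.122]
contact_force: [-0.7, -0.0, -0.2]
opening: 0.341
```

Request:
servo_tool([
  [[0, 0, 0], 0, 2],
  [[0, 0, 0], 0, 2],
  [[0, 0, 0], 0, 2],
  [[0, 0, 0], 0, 2],
])

```text
clock: 28.07
eef_pos: [654.2, 104.4, 127.8]
tcp_rot: [3.142, -0.0, -3.121]
contact_force: [0.9, -0.5, -0.5]
opening: 0.339
```

```bash
python3 wl.py w_t1c
```

```text
28.1167 [654.2 104.4 127.8] [ 3.142 -0.    -3.121] [ 0.16  0.53  1.64 -0.    0.98 -1.43] [ 0.   0.1 -0.3] 0.34032249200555104
```

View pics/w_t1c.png

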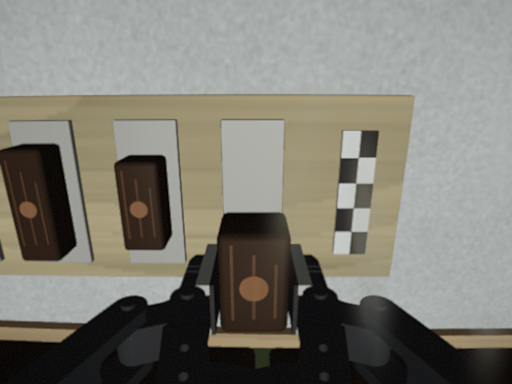

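Timber_1 hangs over the free pad beside the chequer at (356,193), its peg at (254,288).

Request:
servo_tool([
  [[0.1, -0.1, -3], 0, 2],
  [[0, 0, -3], 0, 2],
  [[0, 0, -2], 0, 2],
  [[0, 0, -1], 0, 2],
  [[0, 0, -0.3], 0, 2],
])

```text
clock: 28.53
eef_pos: [654.0, 103.3, 32.7]
tcp_rot: [-3.141, -0.003, -3.121]
contact_force: [-0.6, 0.8, 0.4]
opening: 0.344
```

Request:
servo_tool([
  [[0, 0, 0], 0, 2],
  [[0, 0, 0], 0, 2],
  [[0, 0, 0], 0, 2],
  [[0, 0, 0], 0, 2],
  [[0, 0, 0], 0, 2],
])

```text
clock: 28.95
eef_pos: [655.9, 103.5, 35.9]
tcp_rot: [3.141, 0.002, -3.121]
contact_force: [-0.3, -1.1, -0.7]
opening: 0.344
```

Request:
servo_tool([
  [[0, 0, 0], 0, 2],
  [[0, 0, 0], 0, 2],
  [[0, 0, 0], 0, 2],
  [[0, 0, 0], 0, 2],
])

```text
clock: 29.28
eef_pos: [655.3, 103.4, 34.8]
tcp_rot: [3.142, 0.0, -3.121]
contact_force: [-0.5, 0.0, 0.4]
opening: 0.343
```

Request:
servo_tool([
  [[0, 0, -0.1], 0, 2],
  [[0, 0, 0], 0, 2],
  [[0, 0, 0], 0, 2],
  [[0, 0, 0], 0, 2],
])

```text
clock: 29.62
eef_pos: [655.2, 103.4, 33.7]
tcp_rot: [-3.142, -0.0, -3.121]
contact_force: [-0.0, 0.3, -0.3]
opening: 0.346
```

Request:
servo_tool([
  [[0, 0, -0.1], 0, 2],
  [[0, 0, 0], 0, 2],
  [[0, 0, 0], 0, 2],
  [[0, 0, 0], 0, 2],
])

```text
clock: 29.95
eef_pos: [655.2, 103.4, 32.8]
tcp_rot: [-3.142, -0.0, -3.121]
contact_force: [0.6, 0.7, -1.4]
opening: 0.342
```

Request:
servo_tool([
  [[0, 0, -0.1], 0, 2],
  [[0, 0, 0], 0, 2],
  [[0, 0, 0], 0, 2],
  [[0, 0, 0], 0, 2],
])

```text
clock: 30.28
eef_pos: [655.3, 103.5, 32.2]
tcp_rot: [3.142, 0.0, -3.121]
contact_force: [-1.0, -0.5, 5.4]
opening: 0.35
```

Contact is at 32.2, as predicted. I release, rise and back off toward the robot for a check view.

Request:
servo_tool([
  [[0, 0, 0.03], 0, 2],
  [[0, 0, 0], 0, 3.3],
  [[0, 0, 0], 0, 4],
  [[0, 0, 0], 0, 5],
  [[0, 0, 0], 0, 6],
])

```text
clock: 30.7
eef_pos: [655.2, 103.4, 31.9]
tcp_rot: [-3.142, -0.0, -3.121]
contact_force: [-0.6, -0.8, 0.2]
opening: 0.698
```

Request:
servo_tool([
  [[0, 0, 0], 0, 6],
  [[0, 0, 1], 0, 6],
  [[0, 0, 3], 0, 6],
  [[0, 0, 3], 0, 6],
  [[0, 0, 3.5], 0, 7],
])

```text
clock: 31.12
eef_pos: [654.3, 103.3, 137.7]
tcp_rot: [-3.141, -0.002, -3.121]
contact_force: [1.3, -0.2, 0.6]
opening: 0.812
```

Request:
servo_tool([
  [[2, -3, 2], 0, 7],
  [[2, -3, 2], 0, 7],
  [[2, -3, 2], 0, 7],
  [[2, -2, 2], 0, 7],
  [[0, 0, 1], 0, 7],
])

```text
clock: 31.53
eef_pos: [739.0, -11.0, 231.1]
tcp_rot: [-3.14, 0.006, -3.124]
contact_force: [0.2, -0.0, 0.7]
opening: 0.822
```

Request:
servo_tool([
  [[0, 0, 0], 0, 7],
  [[0, 0, 0], 0, 7],
  [[0, 0, 0], 0, 7],
  [[0, 0, 0], 0, 7],
  [[0, 0, 0], 0, 7],
])

```text
clock: 31.95
eef_pos: [734.3, -5.6, 225.9]
tcp_rot: [3.141, -0.002, -3.12]
contact_force: [-0.0, 0.4, -1.2]
opening: 0.817
```

```bash
python3 wl.py w_f1
```

```text
32.0 [734.3  -5.6 225.9] [ 3.141e+00 -2.000e-03 -3.120e+00] [-0.01  0.54  1.38  0.    1.22 -1.6 ] [-0.   0.2  0.4] 0.8227211229353019
```

View pics/w_f1.png

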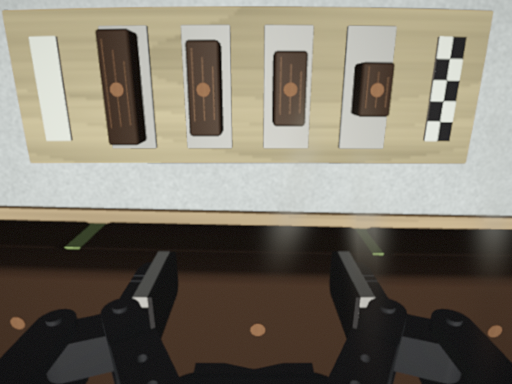

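All four lie in order of length, pegs at x≈117, 203, 290 and 377, the shortest beside the chequer. A numeric check follows.

```bash
python3 - <<'E'
from h import *
from wm import meas
pads=[(655.0,104.5),(656.8,26.7),(658.3,-51.2),(659.8,-128.7)]
f=load('w_f1');im=f['frame'].astype(int)
hs=cv2.cvtColor(f['frame'],cv2.COLOR_RGB2HSV)
pm=((hs[...,1]<32)&(hs[...,2]>100))
dk=(im.max(2)<95)
def biggest(m):
    return max(rects(m,30),key=cv2.contourArea).reshape(-1,2)
for s,pc in zip([(377,90),(290,89),(203,89),(117,89)],pads):
    x,y=s;R=12;w=im[y-R:y+R+1,x-R:x+R+1];v=w[...,0]-w[...,2]
    q=cv2.morphologyEx((v>.6*np.percentile(v,98)).astype(np.uint8),cv2.MORPH_OPEN,np.ones((5,5),np.uint8))
    k,lb,st,ce=cv2.connectedComponentsWithStats(q);j=st[1:,4].argmax()+1;pg=ce[j]+[x-R,y-R]
    P=plane(f,[pg],45,f['pose'])[0]
    sl=np.zeros(dk.shape,bool);sl[15:158,x-30:x+30]=1
    c=biggest(cv2.morphologyEx(((dk&sl)).astype(np.uint8),cv2.MORPH_CLOSE,np.ones((9,9),np.uint8)))
    g=cv2.minAreaRect(plane(f,c,44,f['pose'])[:,:2].astype(np.float32));a=g[2] if g[1][0]>g[1][1] else g[2]-90
    print(pg.round(1),P.round(1)[:2],'err',np.round(P[:2]-pc,1),np.round(g[1],1),'ang',round(a,1),'(pad 1.2)')
t=eyes.grab_frame('top');save('top9',t['frame'][100:300])
crop('top9c',t['frame'],160,100,360,200,4)
s=eyes.grab_frame('side');crop('side9c',s['frame'],210,140,400,260,4)
E
```

```text
[376.7  89.6] [654.7 104.7] err [-0.3  0.2] [45.2 34.5] ang 1.6 (pad 1.2)
[290.1  89.3] [656.6  26.7] err [-0.2 -0. ] [63.9 29.1] ang 2.2 (pad 1.2)
[202.7  89.3] [658.4 -51.5] err [ 0.1 -0.3] [82.  30.3] ang 1.1 (pad 1.2)
[116.3  89.3] [ 659.5 -129.4] err [-0.3 -0.7] [99.9 35.4] ang 1.3 (pad 1.2)
```

View pics/side9c.png

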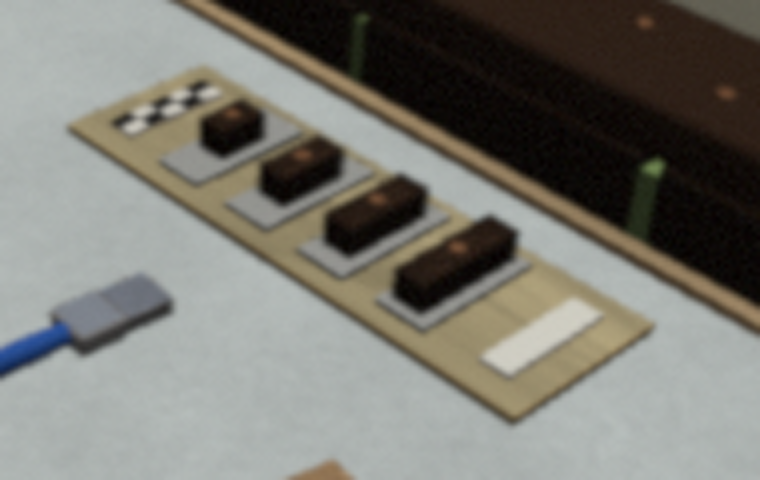

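The side view shows all four flat on their pads, ordered from the chequer outward. Centring errors are under 1 mm and the robot is clear of everything, so I hand it in.

```bash
python3 -c "
from rig import r
print(r.sense()['clock']); r.sign_off()"
```

```text
32.1
the job is handed in; nothing more can be done
```

All four timbers are on the pads in order of length, with timber_1 beside the chequered scale at the +y end, then timber_2, timber_3 and timber_4. I lowered each piece until the wrist force showed contact and only then released it. The job took 32 s of the 93 s allowed.

**Last wrist check:**
- Every peg was within 0.8 mm of its pad's centre.
- Each timber's length was within about 1° of its pad's.
- The side view showed all four lying flat, with the arm clear of everything.

**What disagreed:**
- The fixed side camera put the pads about 8 mm off in x and 4 mm off in y compared with the top view. I used the wrist views instead. Two of them agreed to within 1 mm and put the pad tops at 14–17 mm, against 16 mm in the text.
- The top view read timber_1's angle about 2.6° off, which I corrected from the wrist view before grasping.
- In the last check the outlines of timber_1 and timber_4 measured a few millimetres too wide because their side faces showed, so I relied on the pegs for centring.

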